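Push the slide mailer out over the riser's edge

ROBOT

A 6-joint arm with a two-finger parallel gripper is mounted at the origin on a cart in front of the work surface, level with it; the furniture and walls round the work are solid. World frame = base frame: x ahead of the robot, y to its left, z up, the work surface at z = 0. Lengths are in m, angles in degrees, forces in N, time in s.
With the tool pointing down it reaches from about 0.3 to 0.75 m from the base axis. Payload 8.5 kg.
Tool frame: the origin (TCP) lies at the very end of the fingers, on their centre line; the grasp point (between the pads) lies 19 mm behind it (env.tcp_to_grasp is the distance from the TCP to the grasp point, in m); z points along the fingers, y is the line along which they close (so a half turn about z gives the same grasp; the last joint's range is limited). The gripper opens to 85 mm and grips with 20 to 120 N. Pads are 22 mm wide; open, the fingers measure 114 mm over their backs; the gripper's body (76 mm by 85 mm) begins 54 mm behind the grasp point. The pads swing forward as they close: fully open they stand 13 mm farther back than shut.
Start: joints at [-83.268, 21.807, 74.336, -0, 83.858, -12.336], TCP at [0.18, -0.52, 0.231] pointing down, gripper open.
Joint ranges: [-178.18, 178.18], [-50.72, 133.34], [12.68, 142.11], [-81.47, 261.47], [9.98, 163.14], [-165.26, 165.26]. Speed limits (degrees/s): [136.94, 136.94, 180, 180, 180, 180].

INTERFACE

Orientations are given as a 3x3 rotation matrix whose columns are the frame's x, y, z axes.
In Python, from rig import status, get_image, env gives the robot as it stands.
- The arm moves only by the shell command python3 -m handwheel 'ROWS' [FORCE]. ROWS is text: rows parted by semicolons, each of 7 numbers parted by spaces: the shift along the world's x, y, z in cm, then the turn, a rotation vector about the world's x, y, z in degrees, then the opening, from 0 (shut) to 1 (fully open). In form: dx dy dz wx wy wz gripper; .... A call has 1 to 8 rows; each row is the pose to reach, as a shift and turn from the pose commanded when the call began; what a row does not reach only later rows make up. A row lasts 1/12 s, in which the tool goes at most 41.7 mm and 7.16 degrees, less where a joint would pass 70% of its speed; a pose out of reach is approached as far as the arm can. A call with a gripper value outside its range is refused whole. The fingers move at their own pace and stop on an object; FORCE is the grip in N (left out, the last holds). Time passes only in rows, so rows that repeat a pose let the fingers close. It gives the time, the measured TCP pose, the force, the opening and the grip force at its end, in the units of the state.
- status.observe(): the state, without advancing time (a new reading comes with each control period).
- get_image(name): name is "side" or "top"; returns a dict with "color" (480x640x3 uint8, red, green, blue), "vertical_fov" (degrees; the focal length in pixels is half the picture's height over the tangent of half this angle, whatever the lens; pixels are square), "cx", "cy" (the principal point, pixels), "xyz" and "orientation" of the camera in the world. Camera axes: x right, y down, z forward; pixel columns grow to the right and rows downward; lengths in m; the calibration is good to about 2 mm. A picture is of the moment at which its call begins. There is no depth.
- env.close_job(): hands the job in; it is judged then, once.
The state is a dict: "time_s": time; "q": joint angles; "qvel": joint speeds; "joint_efforts": joint torques, N m; "position": TCP position; "tool_rot": TCP orientation; "ft_force": force on the tool from outside, world axes, zero at the start; "wrist_torque": the same for the moment, N m; "grip_width": finger opening in m; "gripper_force": force on a finger pad.
Only numpy, scipy, OpenCV 4.12 (cv2) and the standard library are available. Lean on these libraries where they do the work, as an engineer would, in place of code of your own. Each camera call takes 0.05 s, during which the arm holds its last target. There are 200 camera calls.

TASK

The flat slide mailer lies on the low bench riser, where nobody can get a finger under it. With the fingertips, push it along the riser toward the front edge (the long edge facing the robot) until the raised rib across its top lies right over that edge and parallel to it, so that the front third of the mailer sticks out in the air. Do not grip it or lift it off the riser, and leave the vial, the plaster roll and the ampoule box where they are.

Things in the scene. Friction and masses are not known exactly. Their poses are not given: they have to be found in the camera images.
- riser: fixed low grey bench riser on the table, like a small step: flat top 240 (x) x 340 (y) mm, 60 mm above the table, open below in front. Origin at the centre of its underside; x points away from its front edge (roughly away from the robot), y along the front edge to the left, z up
- riser_edge (a point): middle of the riser's front edge, level with its top surface (120 mm in front of the riser's centre, 60 mm above the table); axes as the riser's: y runs along the edge, -x points off the riser into the air
- mailer: loose flat white plastic mailer for microscope slides, closed, 130 (x) x 100 (y) x 10 mm thick, about 80 g, lying flat on the riser with its back end (+x) away from the robot. Origin at the centre of its underside; its front end is at x = -65 mm, its back edge, straight, at x = +65 mm. It slides on the riser with ordinary friction and stays where it is left; wider than most grippers open
- rib (a point): middle of the straight grey raised rib (4 mm wide, 2.5 mm high) that runs right across the mailer's top parallel to its ends, 45 mm behind its front end (mailer x = -20 mm), on its top surface; axes as the mailer's
- back_edge (a point): middle of the mailer's back end face, half-way up its 10 mm thickness (mailer x = +65 mm): the place to push from; axes as the mailer's. At the start there are at least 35 mm of clear riser top behind it
- vial: bystander: small upright vial with a blue cap, 23 mm across, 51 mm high, on the riser beside the mailer, left or right. Origin under its centre
- plaster_roll: bystander: small white roll of plaster, 45x33x38 mm, on the riser at the other side of the mailer. Origin under its centre
- ampoule_box: bystander: small carton 64x91x36 mm lying on the table to the right of the riser. Origin under its centre
Not all that is in view belongs to the job. Several things have the shape of the mailer; the one meant has the colours described above.

How it is judged:
By the outcome, as a careful person would: the job done as asked, in the order asked, and still so for the second after the job is handed in, with the robot touching nothing.
It also fails if it takes over 38 s, if anything falls off the work surface, if the arm or the gripper's body presses on something with over 40 N, if the wrist force passes 120 N, or if a joint passes its speed limit or range.

## Working session

There is one attempt and no reset: what is moved stays moved. The work goes in short steps, Python scripts to look and compute and a shell command to move; the robot and the scene stay as the last step left them, time stands still between calls to the robot, and variables do not carry over. Pictures are saved under pics/ and viewed, at most 10 in all, crops included, and the job is handed in when it is done.

```bash
mkdir -p pics; ls; cat > h.py <<'E'
import numpy as np, cv2
from rig import status, get_image, env
def save(n,f):
    im=get_image(n); cv2.imwrite(f,im["color"][:,:,::-1]); return im
def ray(im,u,v,z):
    h=im["color"].shape[0]; f=h/2/np.tan(np.radians(im["vertical_fov"])/2)
    d=np.array(im["orientation"])@np.array([(u-im["cx"])/f,(v-im["cy"])/f,1]); p=np.array(im["xyz"])
    return p+d*(z-p[2])/d[2]
E
python3 - <<'E'
from h import *
for n in("top","side"):
    im=save(n,f"pics/{n}0.png"); print({k:v for k,v in im.items() if k!="color"})
s=status.observe();print(s["time_s"],s["position"],s["tool_rot"],s["grip_width"])
E
```

```text
pics
{'vertical_fov': 53.30328573715735, 'cx': 328.5499029711452, 'cy': 244.68333499963356, 'xyz': array([0.34857875, 0.01490929, 0.94652218]), 'orientation': array([[ 0.06515721, -0.97739447,  0.20113324],
       [-0.99786563, -0.06294521,  0.01738071],
       [-0.00432743, -0.20183643, -0.97940968]])}
{'vertical_fov': 47.852519881428584, 'cx': 314.57899624157125, 'cy': 238.03241034373286, 'xyz': array([0.0390281 , 0.73948126, 0.43744248]), 'orientation': array([[-0.81517024, -0.21420384,  0.53815815],
       [-0.5790768 ,  0.32214769, -0.74892651],
       [-0.01294347, -0.92213751, -0.38664568]])}
0.1 [ 0.17963853 -0.51956125  0.23077941] [[ 9.45137685e-01  3.26672215e-01 -1.39912435e-04]
 [ 3.26672112e-01 -9.45136828e-01  1.30647891e-03]
 [ 2.94553963e-04 -1.28050794e-03 -9.99999137e-01]] 0.08537051644798356
```

View pics/top0.png

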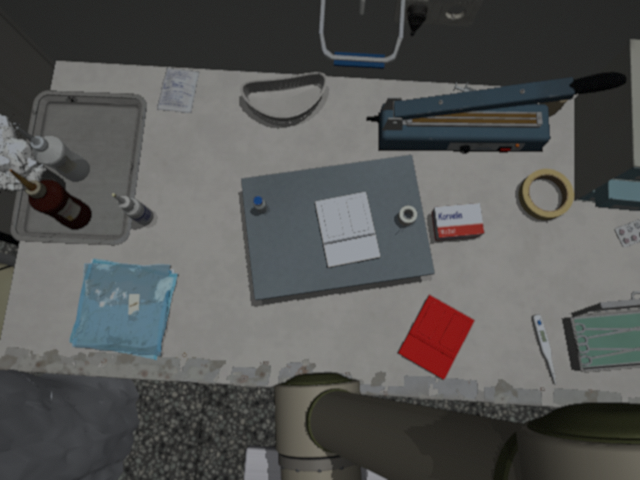

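View pics/side0.png

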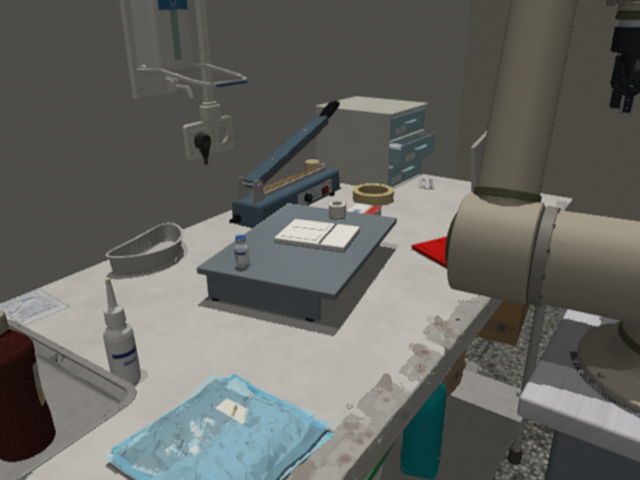

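The white mailer lies on the riser at top (347,229), with its rib line near (350,238). The only lookalike is the red one on the table at (437,337). By its colours I choose the white one. The vial is at (259,203), the plaster roll at (407,214) and the ampoule box at (459,222).

```bash
cat >> h.py <<'E'
def quad(mask):
    c=max(cv2.findContours(mask.astype(np.uint8),cv2.RETR_EXTERNAL,cv2.CHAIN_APPROX_NONE)[0],key=cv2.contourArea)
    return cv2.approxPolyDP(cv2.convexHull(c),0.04*cv2.arcLength(c,True),True)[:,0,:].astype(float),c
def lineang(a,b): return np.degrees(np.arctan2(*(b-a)[[1,0]]))
def measure(im):
    g=im["color"].astype(int); 
    roi=np.zeros(g.shape[:2],bool); roi[140:330,225:450]=1
    m=roi&(g.min(2)>150); m[:,:300]=0; m[:,392:]=0
    q,c=quad(m); return q,c
E
python3 - <<'E'
from h import *
im=get_image("top"); g=im["color"].astype(int)
for p in [(290,250),(330,215),(350,239),(360,250),(230,200),(280,310),(340,180)]: print(p,g[p[1],p[0]])
cv2.imwrite("pics/c0.png",cv2.resize(im["color"][140:310,230:495,::-1],None,fx=3,fy=3,interpolation=cv2.INTER_CUBIC))
for (u,v),z in [((242,179),.06),((412,156),.06),((433,274),.06),((254,299),.06),((316,199),.07),((366,193),.07),((380,257),.07),((327,266),.07),((323,240),.07),((374,234),.07),((259,203),.11),((407,213),.1),((378,118),.05),((550,110),.05),((385,148),.0)]:
    print((u,v),ray(im,u,v,z).round(4))
E
```

```text
(290, 250) [82 89 94]
(330, 215) [150 154 159]
(350, 239) [101 104 107]
(360, 250) [149 154 160]
(230, 200) [135 134 130]
(280, 310) [132 132 128]
(340, 180) [79 87 91]
(242, 179) [0.6503 0.2076 0.06  ]
(412, 156) [ 0.7189 -0.1215  0.06  ]
(433, 274) [ 0.4874 -0.1677  0.06  ]
(254, 299) [0.4193 0.1616 0.06  ]
(316, 199) [0.6159 0.0602 0.07  ]
(366, 193) [ 0.6339 -0.0345  0.07  ]
(380, 257) [ 0.5114 -0.0666  0.07  ]
(327, 266) [0.4881 0.0307 0.07  ]
(323, 240) [0.5369 0.0414 0.07  ]
(374, 234) [ 0.5545 -0.0534  0.07  ]
(259, 203) [0.5895 0.1611 0.11  ]
(407, 213) [ 0.5908 -0.1096  0.1   ]
(378, 118) [ 0.8003 -0.052   0.05  ]
(550, 110) [ 0.8398 -0.3991  0.05  ]
(385, 148) [ 0.7582 -0.0735  0.    ]
```

View pics/c0.png

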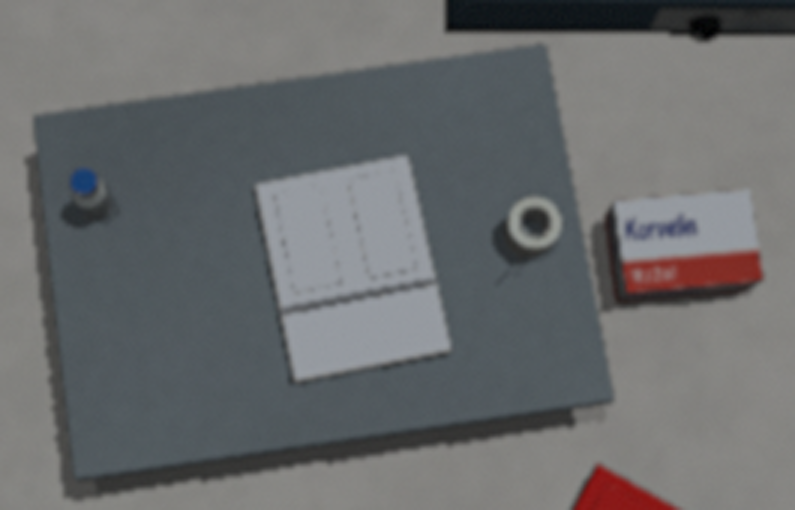

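The crop confirms the choice: white, with a grey rib running from (285,309) to (437,282) in the crop. The short front part faces the robot. Next I fit the edges.

```bash
cat >> h.py <<'E'
def fit(pts):
    vx,vy,x,y=cv2.fitLine(pts[:,:2].astype(np.float32),cv2.DIST_HUBER,0,.01,.01).ravel(); return np.array([x,y]),np.array([vx,vy])
def edges(im,q,mask_c,z):
    """fit each side of quad in world, return list of (mid, dir)"""
    c=mask_c[:,0,:].astype(float); out=[]
    for i in range(len(q)):
        a,b=q[i],q[(i+1)%len(q)]; L=np.linalg.norm(b-a); t=(b-a)/L; r=c-a
        s=r@t; d=abs(r[:,0]*t[1]-r[:,1]*t[0])
        k=(d<2.5)&(s>.08*L)&(s<.92*L)
        P=np.array([ray(im,u,v,z) for u,v in c[k]]); p,e=fit(P); out.append((p,e))
    return out
def yaw(e,):
    a=np.degrees(np.arctan2(e[1],e[0])); return (a+45)%90-45
E
python3 - <<'E'
from h import *
im=get_image("top"); g=im["color"].astype(int)
m=(g.min(2)>140)&(g[...,2]>g[...,0]+3); m[:,:300]=0;m[:,392:]=0;m[:180]=0;m[290:]=0
m=cv2.morphologyEx(m.astype(np.uint8),cv2.MORPH_CLOSE,np.ones((7,7)))
q,c=quad(m);print(q.tolist())
for p,e in edges(im,q,c,.07): print("mailer",p.round(4),yaw(e).round(2))
r=((g[...,2]>g[...,0]+5)&(g.min(2)>65)).astype(np.uint8)|m; r[:150]=0;r[305:]=0;r[:,:235]=0;r[:,440:]=0
r=cv2.morphologyEx(r,cv2.MORPH_OPEN,np.ones((3,3)))
q,c=quad(r);print(q.tolist())
for p,e in edges(im,q,c,.06): print("riser",p.round(4),yaw(e).round(2))
E
```

```text
[[364.0, 193.0], [378.0, 255.0], [329.0, 265.0], [316.0, 202.0]]
mailer [ 0.5737 -0.0475] 14.97
mailer [ 0.5026 -0.0177] 15.03
mailer [0.5475 0.0424] 14.92
mailer [0.6218 0.0146] 14.85
[[411.0, 156.0], [433.0, 273.0], [255.0, 298.0], [242.0, 179.0]]
riser [ 0.6018 -0.1448] 12.09
riser [ 0.4552 -0.0033] 12.09
riser [0.5335 0.1845] 11.92
riser [0.6856 0.0446] 12.1
```

```bash
python3 -m handwheel '4 4 0 0 0 -4 0.5;7 7 0 0 0 -7.5 0.5;9.5 10 0 0 0 -7.5 0.5;12 13 0 0 0 -7.5 0.5;14.5 16 0 0 0 -7.5 0.5;17 19 0 0 0 -7.5 0.5;19.5 22 0 0 0 -7.5 0.5;22 25 0 0 0 -7.5 0.5'
```

```text
time_s: 0.87
position: [0.4006, -0.268, 0.2314]
tool_rot: [[0.98, 0.2, 0.0], [0.2, -0.98, -0.0], [0.0, 0.0, -1.0]]
ft_force: [0.2, -0.2, 0.2]
grip_width: 0.0427
gripper_force: 0.0
```

```bash
python3 -m handwheel '2.5 3 0 0 0 0.5 0.5;5 6 0 0 0 0.5 0.5;8 9 0 0 0 0.5 0.5;11 12 0 0 0 0.5 0.5;14 15 0 0 0 0.5 0.5;17 18 0 0 0 0.5 0.5;19.5 21 0 0 0 0.5 0.5;22 24 0 0 0 0.5 0.5' && python3 -m handwheel '3 4 0 0 0 0 0.5;3.4 4.7 -3 0 0 0 0.5;3.4 4.7 -6 0 0 0 0.5;3.4 4.7 -9 0 0 0 0.5;3.4 4.7 -12 0 0 0 0.5;3.4 4.7 -14 0 0 0 0.5;3.4 4.7 -14.5 0 0 0 0.5;3.4 4.7 -14.5 0 0 0 0.5'
python3 - <<'E'
from h import *
im=save("side","pics/s1.png"); save("top","pics/t1.png")
a=cv2.resize(im["color"][140:290,190:420,::-1],None,fx=2,fy=2,interpolation=cv2.INTER_CUBIC)
b=cv2.imread("pics/t1.png")[140:310,230:460]
b=cv2.resize(b,(406,300))
cv2.imwrite("pics/m1.png",np.vstack([a[:, :460],np.hstack([b,np.zeros((300,54,3),np.uint8)])]))
E
```

```text
time_s: 1.53
position: [0.6208, -0.0278, 0.231]
tool_rot: [[0.978, 0.209, -0.0], [0.209, -0.978, 0.0], [-0.0, -0.0, -1.0]]
ft_force: [0.4, -0.6, 0.5]
grip_width: 0.0429
gripper_force: 0.0
time_s: 2.2
position: [0.6531, 0.0172, 0.085]
tool_rot: [[0.978, 0.209, -0.003], [0.209, -0.978, 0.0], [-0.003, -0.001, -1.0]]
ft_force: [0.2, 0.4, -0.1]
grip_width: 0.0428
gripper_force: 0.0
```

View pics/m1.png

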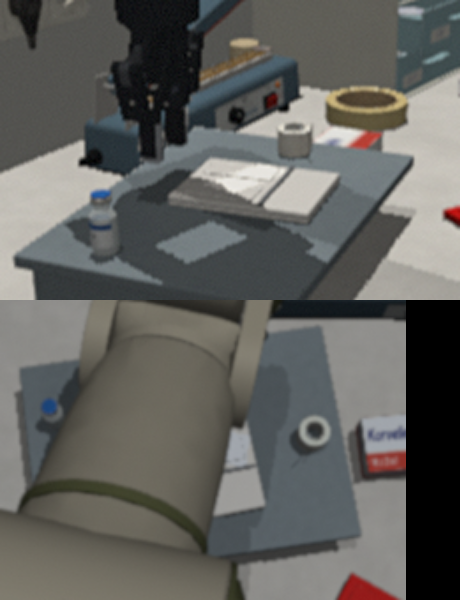

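The side view (upper half, near (150,150)) shows both fingertips just above the riser behind the mailer, clear of it and of the vial. In the top view the arm hides most of the mailer. I'll lower the tips until they lightly touch the riser.

```bash
python3 -m handwheel '0 0 -1 0 0 0 0.5;0 0 -2 0 0 0 0.5;0 0 -2.2 0 0 0 0.5;0 0 -2.2 0 0 0 0.5' | grep -E 'pos|ft'; for i in 1; do python3 -m handwheel '0 0 -0.1 0 0 0 0.5;0 0 -0.1 0 0 0 0.5' | grep -E 'pos|ft'; done
```

```text
position: [0.6532, 0.0172, 0.0634]
ft_force: [-0.1, 0.2, -0.3]
position: [0.6538, 0.0172, 0.0635]
ft_force: [-0.5, 0.4, 0.3]
```

```bash
python3 -m handwheel '0 0 -0.1 0 0 0 0.5;0 0 -0.1 0 0 0 0.5;0 0 -0.1 0 0 0 0.5' | grep -E 'pos|ft'; python3 -m handwheel '0 0 -0.15 0 0 0 0.5;0 0 -0.15 0 0 0 0.5;0 0 -0.15 0 0 0 0.5' | grep -E 'pos|ft'
```

```text
position: [0.6537, 0.0172, 0.0624]
ft_force: [-0.1, -0.4, -0.1]
position: [0.6536, 0.0172, 0.0607]
ft_force: [0.1, 0.2, -0.2]
```

```bash
python3 -m handwheel '0 0 -0.15 0 0 0 0.5;0 0 -0.15 0 0 0 0.5;0 0 -0.15 0 0 0 0.5' | grep -E 'pos|ft'; python3 - <<'E'
from h import *
im=get_image("side");cv2.imwrite("pics/s2.png",cv2.resize(im["color"][170:270,220:380,::-1],None,fx=4,fy=4,interpolation=cv2.INTER_CUBIC))
E
```

```text
position: [0.6536, 0.0172, 0.0592]
ft_force: [-0.2, 1.2, -0.2]
```

View pics/s2.png

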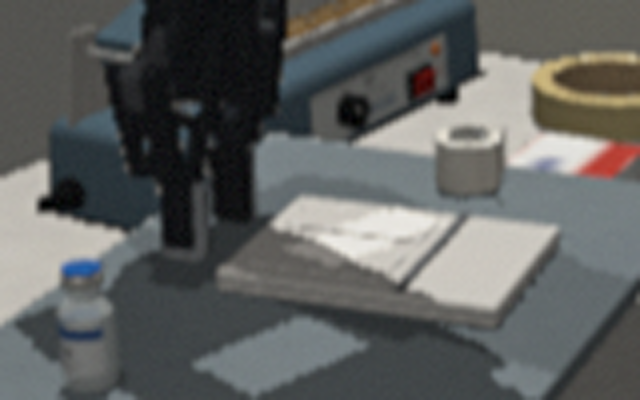

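```bash
python3 -m handwheel '-0.49 -0.10 -0.1 0 0 0 0.5;-0.98 -0.21 -0.1 0 0 0 0.5;-1.47 -0.31 -0.1 0 0 0 0.5;-1.86 -0.40 -0.1 0 0 0 0.5;-2.25 -0.48 -0.1 0 0 0 0.5;-2.64 -0.56 -0.1 0 0 0 0.5;-3.03 -0.65 -0.1 0 0 0 0.5;-3.42 -0.73 -0.1 0 0 0 0.5' | grep -E 'pos|ft'; python3 -m handwheel '-0.39 -0.08 0 0 0 0 0.5;-0.78 -0.17 0 0 0 0 0.5;-1.17 -0.25 0 0 0 0 0.5;-1.56 -0.33 0 0 0 0 0.5;-1.96 -0.42 0 0 0 0 0.5;-2.35 -0.50 0 0 0 0 0.5;-2.74 -0.59 0 0 0 0 0.5;-2.93 -0.63 0 0 0 0 0.5' | grep -E 'pos|ft'; python3 - <<'E'
from h import *
im=get_image("side");a=cv2.resize(im["color"][160:320,200:420,::-1],None,fx=3,fy=3,interpolation=cv2.INTER_CUBIC);cv2.imwrite("pics/s3.png",a)
E
```

```text
position: [0.6191, 0.0098, 0.0584]
ft_force: [0.3, 0.6, -0.1]
position: [0.5896, 0.0035, 0.0584]
ft_force: [0.7, -0.1, -0.3]
```

View pics/s3.png

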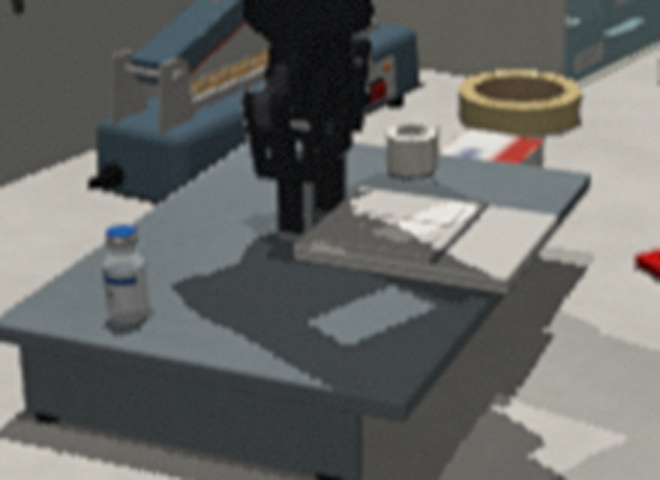

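The mailer is sliding: its front end is now at the riser edge (crop (510,290)) and the fingers sit behind its back edge at (300,235). The estimate leaves about 39 mm to go. I'll push 31 mm, then raise and retreat to measure.

```bash
python3 -m handwheel '-0.39 -0.08 0 0 0 0 0.5;-0.78 -0.17 0 0 0 0 0.5;-1.17 -0.25 0 0 0 0 0.5;-1.56 -0.33 0 0 0 0 0.5;-1.96 -0.42 0 0 0 0 0.5;-2.35 -0.50 0 0 0 0 0.5;-2.74 -0.59 0 0 0 0 0.5;-3.03 -0.65 0 0 0 0 0.5' | grep -E 'pos|ft';python3 -m handwheel '0 0 0 0 0 0 0.5;0 0 0 0 0 0 0.5' | grep -E 'pos|ft'; python3 - <<'E'
from h import *
for n in("side","top"): save(n,f"pics/{n}4.png")
a=cv2.imread("pics/side4.png")[160:320,220:420];b=cv2.imread("pics/top4.png")[140:340,230:480]
cv2.imwrite("pics/m4.png",np.hstack([cv2.resize(a,(400,320)),cv2.resize(b,(400,320))]))
E
```

```text
position: [0.5593, -0.003, 0.0583]
ft_force: [-0.1, -0.5, 0.1]
position: [0.5598, -0.003, 0.0584]
ft_force: [-1.1, 0.3, -0.7]
```

View pics/m4.png

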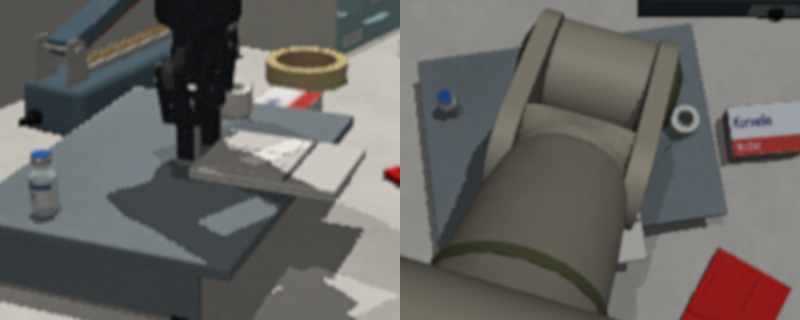

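Front third is over the edge, but the arm hides the rib from above. I'll back off, lift and swing clear to measure.

```bash
python3 -m handwheel '1 0.2 0 0 0 0 0.5;3 0.6 0.5 0 0 0 0.5;3 0.6 4 0 0 0 0.5;3 0.6 8 0 0 0 0.5;3 0.6 12 0 0 0 0.5;2 -3 14 0 0 0 0.5;0 -6 14 0 0 0 0.5;-2 -9 14 0 0 0 0.5' | grep -E 'time|pos|ft'; python3 -m handwheel '-2 -3 0 0 0 0 0.5;-4 -6 0 0 0 0 0.5;-6 -9 0 0 0 0 0.5;-8 -12 0 0 0 0 0.5;-10 -15 0 0 0 0 0.5;-12 -18 0 0 0 0 0.5;-14 -21 0 0 0 0 0.5;-16 -24 0 0 0 0 0.5' | grep -E 'time|pos|ft'
cat > meas.py <<'E'
from h import *
import sys
im=save("top",f"pics/{sys.argv[1]}.png"); g=im["color"].astype(int)
m=(g.min(2)>138)&(g[...,2]>g[...,0]+3); m[:,:300]=0;m[:,405:]=0;m[:180]=0;m[340:]=0
m=cv2.morphologyEx(m.astype(np.uint8),cv2.MORPH_OPEN,np.ones((3,3)))
m=cv2.morphologyEx(m,cv2.MORPH_CLOSE,np.ones((7,7)))
q,c=quad(m);print(q.tolist())
E=edges(im,q,c,.07)
U=np.array([np.cos(np.radians(12.05)),np.sin(np.radians(12.05))]);V=np.array([-U[1],U[0]])
for p,e in E: print("mailer",p.round(4),yaw(e).round(2),"u,v",(p@U).round(4),(p@V).round(4))
ctr=np.mean([ray(im,u,v,.07)[:2] for u,v in q],0); print("ctr u,v",ctr@U,ctr@V)
cv2.imwrite(f"pics/{sys.argv[1]}c.png",cv2.resize(im["color"][150:330,230:460,::-1],None,fx=3,fy=3,interpolation=cv2.INTER_CUBIC))
E
python3 meas.py t5
```

```text
time_s: 6.58
position: [0.5399, -0.0939, 0.1997]
ft_force: [0.9, -1.9, -1.3]
time_s: 7.25
position: [0.3787, -0.3342, 0.1985]
ft_force: [1.4, 0.1, 0.8]
[[372.0, 235.0], [383.0, 300.0], [331.0, 307.0], [322.0, 241.0]]
mailer [ 0.4903 -0.0629] 11.92 u,v 0.4663 -0.1638
mailer [ 0.4216 -0.0285] 11.86 u,v 0.4064 -0.1159
mailer [0.4681 0.03  ] 11.84 u,v 0.464 -0.0684
mailer [ 0.5442 -0.0032] 12.0 u,v 0.5315 -0.1168
ctr u,v 0.46911932270674905 -0.11642429436970816
```

View pics/t5c.png

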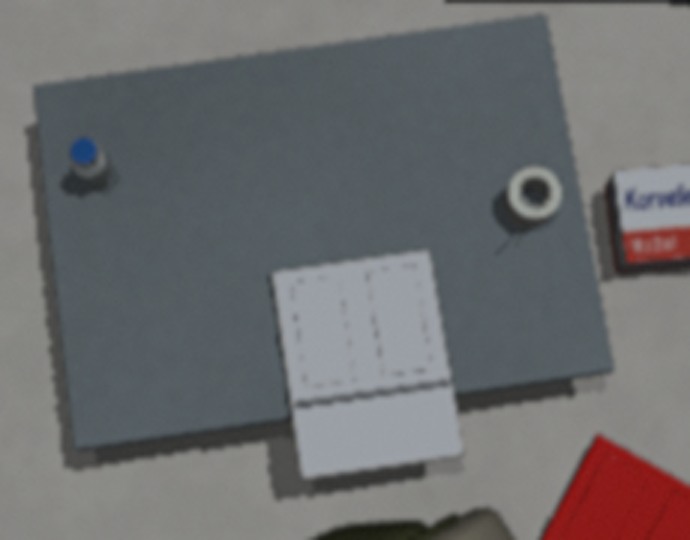

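The mailer is square to the riser, with the rib (crop (295,403) to (450,384)) just behind the edge line. The bystanders have not moved. I'll get the remaining gap from sub-pixel profiles.

```bash
cat > prof.py <<'E'
from h import *
import sys
im=get_image("top"); g=im["color"].astype(np.float32)
f=240/np.tan(np.radians(im["vertical_fov"])/2); R=np.array(im["orientation"]);C=np.array(im["xyz"])
a=np.radians(12.05);U=np.array([np.cos(a),np.sin(a)]);V=np.array([-U[1],U[0]])
def prof(us,v,z):
    P=np.array([[*(u*U+v*V),z] for u in us]); c=(P-C)@R
    x=(c[:,0]/c[:,2]*f+im["cx"]).astype(np.float32);y=(c[:,1]/c[:,2]*f+im["cy"]).astype(np.float32)
    return cv2.remap(g.mean(2),x[None],y[None],cv2.INTER_LINEAR)[0]
def mean(us,vs,z): return np.mean([prof(us,v,z) for v in vs],0)
def show(n,u0,u1,vs,z):
    us=np.arange(u0,u1,.001);p=mean(us,vs,z);d=np.gradient(p);print(n,"maxgrad",us[d.argmax()].round(4),"mingrad",us[d.argmin()].round(4),"dark",us[p.argmin()].round(4));return us,p
vc=-.1165
for n,vs in [("edgeL",np.linspace(vc+.06,vc+.12,15)),("edgeR",np.linspace(vc-.085,vc-.06,10))]:
    us,p=show(n,.425,.46,vs,.06);print(p.round().astype(int).tolist())
show("riserback",.66,.70,np.linspace(vc-.05,vc+.1,15),.06)
W=np.linspace(vc-.04,vc+.04,15)
show("front",.38,.42,W,.07);show("back",.515,.55,W,.07)
for n,w in (("all",W),("L",np.linspace(vc+.025,vc+.045,6)),("R",np.linspace(vc-.045,vc-.025,6))):
    us,p=show("rib"+n,.42,.47,w,.0725);k=(p<np.median(p)-6);print("rib centroid",(us[k]*(np.median(p)-p[k])).sum()/(np.median(p)-p[k]).sum())
E
python3 prof.py
```

```text
edgeL maxgrad 0.443 mingrad 0.431 dark 0.44
[126, 126, 126, 123, 117, 108, 94, 80, 68, 60, 57, 56, 56, 56, 55, 54, 54, 58, 67, 76, 84, 89, 91, 92, 92, 91, 91, 91, 91, 91, 92, 92, 92, 92, 92, 92]
edgeR maxgrad 0.443 mingrad 0.431 dark 0.44
[135, 135, 135, 132, 125, 114, 97, 80, 66, 58, 55, 55, 55, 54, 53, 52, 53, 58, 66, 77, 85, 90, 93, 93, 93, 92, 92, 92, 92, 92, 92, 92, 92, 92, 92, 92]
riserback maxgrad 0.682 mingrad 0.669 dark 0.67
front maxgrad 0.404 mingrad 0.394 dark 0.399
back maxgrad 0.527 mingrad 0.534 dark 0.538
riball maxgrad 0.451 mingrad 0.446 dark 0.449
rib centroid 0.44888716083329616
ribL maxgrad 0.451 mingrad 0.446 dark 0.449
rib centroid 0.44888268864029507
ribR maxgrad 0.451 mingrad 0.447 dark 0.449
rib centroid 0.4491802531988701
```

Rib at u = 0.449 (rib, front and back edges all agree) and edge at 0.443, so there are 6 mm to go. I'll return by the same way, descend behind the mailer and push 6 mm past the earlier stop.

```bash
python3 -m handwheel '2 3 0 0 0 0 0.5;4 6 0 0 0 0 0.5;6 9 0 0 0 0 0.5;8 12 0 0 0 0 0.5;10 15 0 0 0 0 0.5;12 18 0 0 0 0 0.5;14 21 0 0 0 0 0.5;16 24 0 0 0 0 0.5' | grep -E 'time|pos|ft'; python3 -m handwheel '2 3 0 0 0 0 0.5;4 6 0 0 0 0 0.5;5 9.6 0 0 0 0 0.5;5 9.6 -4 0 0 0 0.5;5 9.6 -8 0 0 0 0.5;5 9.6 -12 0 0 0 0.5;5 9.6 -13.5 0 0 0 0.5;5 9.6 -14 0 0 0 0.5' | grep -E 'time|pos|ft'; python3 -m handwheel '0 0 0 0 0 0 0.5' | grep -E 'time|pos|ft'
```

```text
time_s: 8.02
position: [0.5407, -0.0906, 0.1984]
ft_force: [0.4, -1.2, -0.5]
time_s: 8.68
position: [0.5882, 0.0044, 0.0579]
ft_force: [-22.7, 4.5, 53.3]
time_s: 8.77
position: [0.5893, 0.0041, 0.0585]
ft_force: [0.2, 0.2, -0.9]
```

The fingertips briefly touched the riser (53 N, within limits) and are free again. I'll raise them 1 mm and push slowly.

```bash
python3 -m handwheel '-0.4 -0.08 0.1 0 0 0 0.5;-0.9 -0.19 0.1 0 0 0 0.5;-1.4 -0.3 0.1 0 0 0 0.5;-1.8 -0.38 0.1 0 0 0 0.5;-2.2 -0.47 0.1 0 0 0 0.5;-2.5 -0.53 0.1 0 0 0 0.5;-2.8 -0.6 0.1 0 0 0 0.5;-3.0 -0.64 0.1 0 0 0 0.5' | grep -E 'time|pos|ft'; python3 -m handwheel '-0.15 -0.03 0 0 0 0 0.5;-0.3 -0.06 0 0 0 0 0.5;-0.45 -0.1 0 0 0 0 0.5;-0.58 -0.12 0 0 0 0 0.5;-0.58 -0.12 0 0 0 0 0.5;-0.58 -0.12 0 0 0 0 0.5' | grep -E 'time|pos|ft'
```

```text
time_s: 9.43
position: [0.5595, -0.0034, 0.0593]
ft_force: [-0.6, -0.4, 0.6]
time_s: 9.93
position: [0.554, -0.0045, 0.0593]
ft_force: [0.6, -1.5, -0.3]
```

```bash
python3 -m handwheel '1 0.2 0 0 0 0 0.5;3 0.6 0.5 0 0 0 0.5;3 0.6 4 0 0 0 0.5;3 0.6 8 0 0 0 0.5;3 0.6 12 0 0 0 0.5;2 -3 14 0 0 0 0.5;0 -6 14 0 0 0 0.5;-2 -9 14 0 0 0 0.5' | grep -E 'time|pos|ft'; python3 -m handwheel '-2 -3 0 0 0 0 0.5;-4 -6 0 0 0 0 0.5;-6 -9 0 0 0 0 0.5;-8 -12 0 0 0 0 0.5;-10 -15 0 0 0 0 0.5;-12 -18 0 0 0 0 0.5;-14 -21 0 0 0 0 0.5;-16 -24 0 0 0 0 0.5' | grep -E 'time|pos|ft'; python3 -m handwheel '-4 -3 0 0 0 0 0.5;-4 -3 0 0 0 0 0.5;-4 -3 0 0 0 0 0.5'>/dev/null; python3 prof.py; python3 meas.py t6
```

```text
time_s: 10.6
position: [0.534, -0.0955, 0.2007]
ft_force: [0.6, -0.4, 0.2]
time_s: 11.27
position: [0.3728, -0.3357, 0.1994]
ft_force: [0.8, -0.2, -0.2]
edgeL maxgrad 0.443 mingrad 0.431 dark 0.44
[125, 125, 125, 122, 117, 107, 94, 80, 68, 60, 57, 56, 56, 55, 54, 53, 54, 58, 66, 76, 84, 89, 91, 91, 91, 91, 91, 91, 91, 91, 91, 91, 91, 91, 91, 91]
edgeR maxgrad 0.443 mingrad 0.431 dark 0.44
[134, 134, 134, 131, 124, 113, 97, 80, 66, 57, 54, 54, 54, 54, 53, 52, 53, 58, 66, 76, 85, 90, 92, 92, 92, 92, 92, 91, 91, 91, 91, 91, 91, 91, 91, 91]
riserback maxgrad 0.682 mingrad 0.69 dark 0.676
front maxgrad 0.399 mingrad 0.389 dark 0.394
back maxgrad 0.522 mingrad 0.528 dark 0.533
riball maxgrad 0.446 mingrad 0.441 dark 0.444
rib centroid 0.44407609000356185
ribL maxgrad 0.446 mingrad 0.441 dark 0.443
rib centroid 0.44353534298873537
ribR maxgrad 0.446 mingrad 0.441 dark 0.444
rib centroid 0.4442412936782451
[[372.0, 237.0], [383.0, 303.0], [332.0, 310.0], [322.0, 244.0]]
mailer [ 0.4869 -0.0635] 12.1 u,v 0.4629 -0.1637
mailer [ 0.4164 -0.0297] 12.15 u,v 0.401 -0.116
mailer [0.4678 0.0297] 11.85 u,v 0.4637 -0.0687
mailer [ 0.5389 -0.0047] 11.76 u,v 0.526 -0.1171
ctr u,v 0.46399357593497437 -0.11608820941604522
```

View pics/t6c.png

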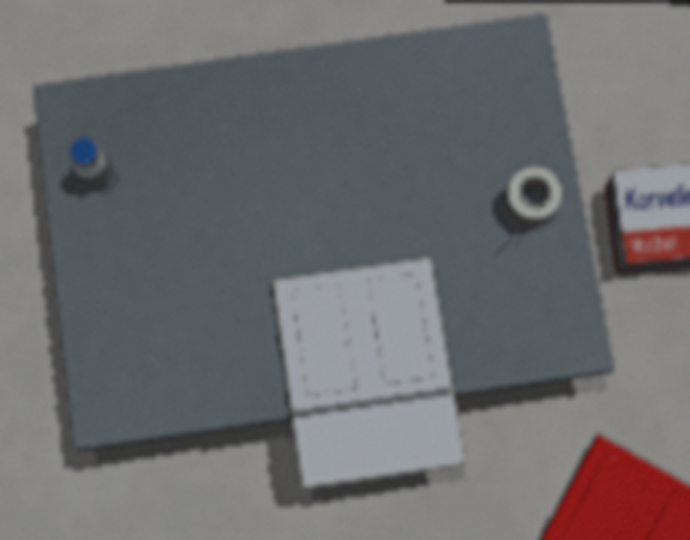

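The rib lies on the edge line, within about 1 mm and parallel to it. The vial, plaster roll and ampoule box are unmoved, and the robot is clear of everything. I'm handing it in.

```bash
python3 -c "
from rig import env
print(env.close_job())"
```

```text
the job is handed in; nothing more can be done
None
```

The mailer was pushed until its rib lay over the riser's front edge, within about 1 mm and parallel to it by my image measurements; the bystanders were left in place, and the job was handed in with the arm clear.

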